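Set the rotary distributor to the outlet with the check valve

ROBOT

A 7-joint arm with a two-finger parallel gripper is mounted at the origin on the work surface. World frame = base frame: x ahead of the robot, y to its left, z up, the work surface at z = 0. Lengths are in m, angles in rad, forces in N, time in s.
With the tool pointing down it reaches from about 0.425 to 0.925 m from the base axis. Payload 6.8 kg.
Tool frame: the origin (TCP) lies at the very end of the fingers, on their centre line; the grasp point (between the pads) lies 19 mm behind it; z points along the fingers, y is the line along which they close (so a half turn about z gives the same grasp; the last joint's range is limited). The gripper opens to 85 mm and grips with 20 to 120 N. Pads are 22 mm wide; open, the fingers measure 114 mm over their backs; the gripper's body (76 mm by 85 mm) begins 54 mm behind the grasp point. The pads swing forward as they close: fully open they stand 13 mm farther back than shut.
Start: joints at [-1.214, 0.477, 0.022, 1.555, -0.011, 1.109, -0.083], TCP at [0.303, 0.603, 0.231] pointing down, gripper open.
Joint ranges: [-2.96, 2.96], [-0.34, 2.1], [-1.41, 1.46], [0.24, 2.44], [-1.37, 4.51], [0.17, 1.92], [-2.96, 2.96]. Speed limits (rad/s): [2.39, 2.39, 3.14, 3.14, 3.14, 3.14, 3.14].

INTERFACE

Orientations are given as a unit quaternion [w, x, y, z].
In Python, from station import readout, viewer, bot gives the robot as it stands. The module is installed in compiled form; this text tells all that it offers.
- The arm moves only by the shell command python3 -m handwheel 'ROWS' [FORCE]. ROWS is JSON, a list of rows, each a list of 3 entries, a list of its own where there are three numbers: the shift along the tool's x, y, z in mm, then the turn, a rotation vector about the tool's x, y, z in degrees, then the gripper command: -1 is fully open, 1 is shut, values between are in proportion. In form: [[[x, y, z], [ax, ay, az], grip], ...]. A call has 1 to 20 rows; each row is the pose to reach, as a shift and turn from the pose commanded when the call began, along the tool's axes at that moment; what a row does not reach only later rows make up. A row lasts 1/12 s, in which the tool goes at most 41.7 mm and 7.16 degrees, less where a joint would pass 70% of its speed; a pose out of reach is approached as far as the arm can. A call with a gripper value outside its range is refused whole. The fingers move at their own pace and stop on an object; FORCE is the grip in N (left out, the last holds). Time passes only in rows, so rows that repeat a pose let the fingers close. It gives the time, the measured TCP pose, the force and the opening at its end, in the units of the state.
- readout.get_obs(): the state, without advancing time (a new reading comes with each control period).
- viewer.read_camera(name): name is "side" or "top" or "wrist"; returns a dict with "frame" (400x640x3 uint8, red, green, blue), "fx", "fy", "cx", "cy" (pixels), "rvec" (rotation vector, rad) and "tvec" (3), from world to camera coordinates, as OpenCV has them; the wrist camera has in their place "tool_from_camera" (4x4, takes a point from camera to tool coordinates, whose origin is the TCP and whose axes are the flange's). Camera axes: x right, y down, z forward; pixel columns grow to the right and rows downward; lengths in m; the calibration is good to about 2 mm. A picture is of the moment at which its call begins: read the wrist's pose just before it. There is no depth.
- bot.hand_in(): hands the job in, once; it reports no verdict.
Trained networks look in a picture, given as the dict that the camera call returned (one of the last four; its "shot" number tells which), for a name from the list of things; names that differ only in an ending like _2 or _b are one class to them, and where a whole thing is asked for, a point or a joint stands for the part that bears it (a point fixed in the world has none). Each returns a list of dicts, best first, with "score" (0 to 1); they miss things now and then, are a little off and sometimes report something else, mostly with a low value. They report only what shows in the picture. A call takes as long as a camera call.
- viewer.search_frame(picture, target): "rect" ([centre column, centre row, width, height] in pixels, round what is visible of it).
- viewer.outline_of(picture, target): "mask" (400x640 bool, what is visible of it) and "rect" ([centre column, centre row, width, height] in pixels, round what is visible of it).
The state is a dict: "t": time; "q": joint angles; "joint_vel": joint speeds; "joint_torque": joint torques, N m; "eef_pos": TCP position; "tool_rot": TCP orientation; "contact_force": force on the tool from outside, world axes, zero at the start; "torque": the same for the moment, N m; "gripper_width": opening from 0.0 (shut) to 1.0 (fully open).
Only numpy, scipy, OpenCV 4.12 (cv2) and the standard library are available. Lean on these libraries where they do the work, as an engineer would, in place of code of your own. Each camera call takes 0.05 s, during which the arm holds its last target. There are 200 camera calls.

TASK

Push the upright tab on the distributor's round dial with the outside of the fingers, turning the dial until the tab points straight at the outlet that carries the tall check valve (the other four outlets have low hex plugs). Only push the tab, do not pinch it between the fingers; leave the loose fittings on the bench where they lie, and finish with the hand clear.

Things in the scene. Friction and masses are not known exactly. Their poses are not given: they have to be found in the camera images.
- selector: the fixed rotary distributor: a square base plate 236 x 236 x 12 mm carrying a round grey flange of 240 mm diameter whose top (the deck) is 55 mm above the bench. Origin: on the dial's axis, at bench level; z is up and is the turning axis. Five outlets stand on the deck on a circle of radius 95 mm about the axis, in the selector's own frame at -90, -45, 0, +45 and +90 degrees from +x; the side towards -x has none
- dial (a joint): turn of the round steel dial (132 mm diameter, 12 mm thick, top face 67 mm above the bench, with a central hub of 32 mm diameter and 16 mm high) about the selector's vertical axis, rad, counter-clockwise from above positive; at 0 the tab points along the selector's -x. Range -6.2 to 6.2, so it may be turned either way. Friction holds it wherever it is left (about 3 N at the tab turns it); there are no clicks or springs
- tab_mid (a point): centre of the tab, the only upright plate on the dial: dark steel, 28 mm long radially (38 to 66 mm from the axis), 16 mm thick across, 34 mm high, from 67 to 101 mm above the bench. This point is 52 mm from the axis and 84 mm above the bench. The tab is made of two 8 mm halves, tab_cw_half on its clockwise side seen from above and tab_ccw_half on the other, which tell the rules on which side it is touched
- aim (a point): the point the tab points at: straight out from the axis through the tab, 95 mm from the axis, at dial-top height (67 mm above the bench); no solid there
- check_valve: the brass-bronze check valve, fixed upright in one of the five outlets: 48 mm tall, about 34 mm across at its hexagon, top 103 mm above the bench. Origin: centre of its underside, on the deck, 95 mm from the dial's axis. The other four outlets have hex plugs only 12 mm high. Which outlet carries it varies
- tee: loose grey cast-iron tee fitting lying on the bench, 100 x 72 x 40 mm, not to be disturbed. Origin: under the crossing of its tubes, at bench level
- nut: loose polished steel swivel nut, 36 mm across flats, 28 mm high, not to be disturbed. Origin: centre of its underside
- cap: loose orange plastic coupler cap, 48 mm diameter, 30 mm high, not to be disturbed. Origin: centre of its underside

How it is judged:
On the way, in this order (a step that is already met when the one before it is completed fails the run):
1. the fingers push on the tab (contact force between any of tab_cw_half, tab_ccw_half and the fingers above 0.5 N).
2. the tab points at the check valve (horizontal distance between aim and check_valve below 0.013 m), for 0.2 s.
At the end, for the whole second after the job is handed in: the tab points at the check valve, within 13 mm measured at the outlet circle (about 8 degrees), and the dial is at rest (horizontal distance between aim and check_valve below 0.013 m and velocity of joint dial between -0.05 and 0.05 rad/s); the robot touches nothing.
It fails at once if the tab is pinched: the fingers press on both of its sides at once (over 1.5 N each) (contact force between each of tab_cw_half, tab_ccw_half and the fingers above 1.5 N).
It fails at once if the loose tee fitting is moved more than 20 mm or lifted (distance of tee from where it was at the start of the episode above 0.02 m).
It fails at once if the loose swivel nut is moved more than 20 mm or lifted (distance of nut from where it was at the start of the episode above 0.02 m).
It fails at once if the loose coupler cap is moved more than 20 mm or lifted (distance of cap from where it was at the start of the episode above 0.02 m).
It also fails if it takes over 48 s, if anything falls off the work surface, if the arm or the gripper's body presses on something with over 40 N, if the wrist force passes 120 N, or if a joint passes its speed limit or range.

## Working session

There is one attempt and no reset: what is moved stays moved. The work goes in short steps, Python scripts to look and compute and a shell command to move; the robot and the scene stay as the last step left them, time stands still between calls to the robot, and variables do not carry over. Pictures are saved under pics/ and viewed, on a budget of 10 in all, crops included, one or two more only if the job needs it, and the job is handed in when it is done.

```bash
mkdir -p pics; cat > h.py <<'E'
import numpy as np, cv2
from station import readout, viewer, bot
def ray(p,u,v,z):
    R=cv2.Rodrigues(np.array(p["rvec"],float))[0]; t=np.array(p["tvec"],float).ravel()
    d=R.T@np.array([(u-p["cx"])/p["fx"],(v-p["cy"])/p["fy"],1]); c=-R.T@t
    return c+d*(z-c[2])/d[2]
def proj(p,X):
    K=np.array([[p["fx"],0,p["cx"]],[0,p["fy"],p["cy"]],[0,0,1.]])
    return cv2.projectPoints(np.array(X,float).reshape(-1,3),np.array(p["rvec"],float),np.array(p["tvec"],float),K,None)[0].reshape(-1,2)
def save(p,n): cv2.imwrite(f"pics/{n}.png",cv2.cvtColor(np.ascontiguousarray(p["frame"]),cv2.COLOR_RGB2BGR))
E
python3 - <<'E'
from h import *
np.set_printoptions(precision=3,suppress=True)
o=readout.get_obs(); print(o["t"],o["eef_pos"],o["tool_rot"],o["gripper_width"])
for n in("top","side"):
    p=viewer.read_camera(n); save(p,n+"0")
    print(n,p["fx"],p["tvec"],p["rvec"])
    for t,z in(("selector",.055),("dial",.067),("tab_mid",.09),("check_valve",.1),("tee",.02),("nut",.02),("cap",.02)):
        for d in viewer.search_frame(p,t)[:2]:
            r=d["rect"]; print(t,round(d["score"],2),np.array(r),ray(p,r[0],r[1],z))
E
```

```text
0.0 [0.302 0.603 0.23 ] [-0.     0.23   0.973 -0.001] 0.9981345370961174
top 427.158512494475 [-0.017  0.571  1.312] [ 2.162 -2.124  0.155]
selector 0.86 [348.8 221.   83.9  85.7] [ 0.503 -0.099  0.055]
dial 0.81 [353.2 219.8  41.5  45.3] [ 0.505 -0.112  0.067]
check_valve 0.24 [350.6 221.3  42.9  42. ] [ 0.497 -0.102  0.1  ]
tee 0.58 [447.6 241.6  35.   27.7] [ 0.446 -0.416  0.02 ]
cap 0.44 [205.4 246.8  17.7  14.8] [0.416 0.353 0.02 ]
side 519.2449079204899 [0.563 0.105 1.348] [ 0.108 -2.709  1.562]
selector 0.67 [336.6 208.6  99.3  65.3] [ 0.504 -0.048  0.055]
dial 0.85 [337.6 192.4  45.3  37.3] [ 0.504 -0.116  0.067]
tab_mid 0.71 [334.9 192.2  48.1  33.9] [ 0.511 -0.074  0.09 ]
check_valve 0.75 [327.8 176.9  14.1  19.9] [ 0.533 -0.143  0.1  ]
tee 0.71 [354.9 165.2  20.7  21.1] [ 0.451 -0.396  0.02 ]
nut 0.74 [276.1 324.1  18.2  23. ] [0.614 0.367 0.02 ]
cap 0.67 [373.5 328.6  23.3  21.5] [0.418 0.362 0.02 ]
```

```bash
python3 - <<'E'
import cv2,numpy as np
a=cv2.imread("pics/top0.png")[160:280,280:420]; b=cv2.imread("pics/side0.png")[140:260,270:410]
cv2.imwrite("pics/c0.png",np.vstack([cv2.resize(a,None,fx=4,fy=4,interpolation=2)[::1],cv2.resize(b,None,fx=4,fy=4,interpolation=2)])[:, :] if 0 else np.hstack([cv2.resize(x,(400,343),interpolation=2) for x in(a,b)]))
E
```

```text
(no output)
```

View pics/c0.png

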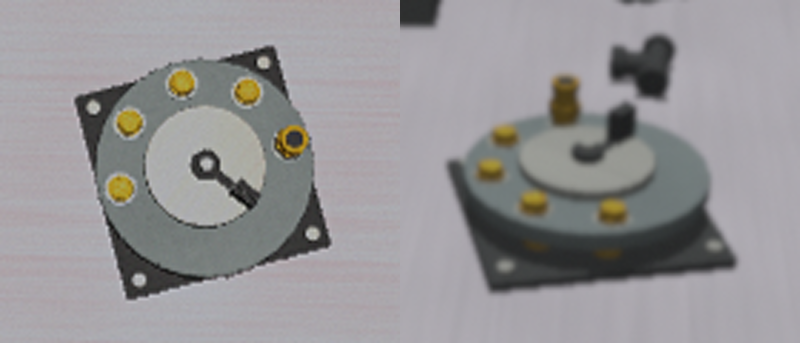

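View pics/top0.png

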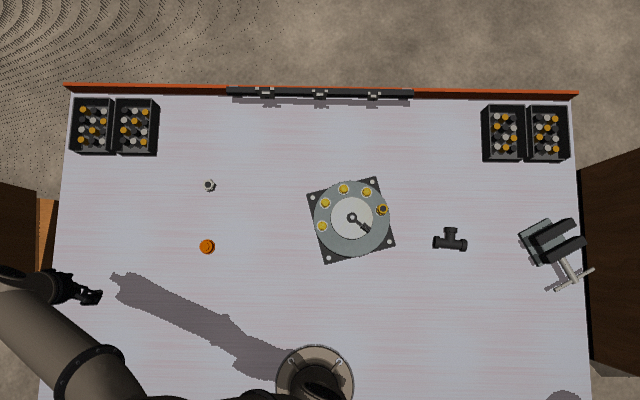

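The tab points to the lower right in the top view, at full-frame pixel (365,227). The hub is at (352,217), the valve at (382,209) and the four plugs on the upper left. The valve sits in the -90° outlet, so a counter-clockwise push of about 50° is needed.

```bash
cat >> h.py <<'E'
from scipy.optimize import least_squares
def fitsel(p,pl):   # plugs px in order +90,+45,0,-45 : selector x,y,yaw
    def f(s):
        a=s[2]+np.radians([90,45,0,-45]); X=np.c_[s[0]+.095*np.cos(a),s[1]+.095*np.sin(a),np.full(4,.067)]
        return (proj(p,X)-pl).ravel()
    return least_squares(f,[.5,-.1,.2])
E
python3 - <<'E'
from h import *
np.set_printoptions(precision=4,suppress=True)
p=viewer.read_camera("top")
s=280+np.array([119,129,181,247])/2.857; t=160+np.array([187,122,83,92])/2.857
r=fitsel(p,np.c_[s,t]); c=r.x; print("sel",c,np.degrees(c[2]),"res",r.fun)
hub=ray(p,352.1,217,.083); tab=ray(p,365.,227.2,.095); v=ray(p,381.9,209,.103)
print(hub,tab,v)
for n,q in(("tab",tab),("valve",v)):
    d=q[:2]-c[:2]; print(n,np.linalg.norm(d),np.degrees(np.arctan2(d[1],d[0])))
ps=viewer.read_camera("side")
for n in("tab_mid","check_valve"):
  for pp in(p,ps):
    for d in viewer.outline_of(pp,n)[:1]: print(n,d["score"],d["rect"])
a=np.arange(0,360,45)
print(proj(ps,[[c[0],c[1],.083],[c[0]+.095*np.cos(c[2]-np.pi/2),c[1]+.095*np.sin(c[2]-np.pi/2),.103]]))
E
```

```text
sel [ 0.5102 -0.1063  0.2665] 15.27136809194087 res [-0.1038  0.3021 -0.2548 -0.0568  0.1803 -0.2012  0.1804 -0.0552]
[ 0.5122 -0.1074  0.083 ] [ 0.4807 -0.1457  0.095 ] [ 0.5359 -0.1957  0.103 ]
tab 0.049195588468195196 -126.7545808138912
valve 0.09303320003701893 -73.92512494777039
tab_mid 0.58 [351.8, 220.5, 41.0, 38.2]
tab_mid 0.66 [334.2, 194.2, 44.5, 35.2]
check_valve 0.58 [337.8, 192.2, 53.8, 34.3]
[[335.4117 188.9188]
 [327.908  167.3253]]
```

```bash
python3 -m handwheel '[[[-331,-285,0],[0,0,60],1],[[-331,-285,0],[0,0,60],1],[[-331,-285,0],[0,0,60],1],[[-331,-285,0],[0,0,60],1],[[-331,-285,0],[0,0,60],1],[[-331,-285,0],[0,0,60],1],[[-331,-285,0],[0,0,60],1],[[-331,-285,0],[0,0,60],1],[[-331,-285,0],[0,0,60],1],[[-331,-285,0],[0,0,60],1],[[-331,-285,0],[0,0,60],1],[[-456,-585,0],[0,0,100],1],[[-456,-585,0],[0,0,100],1],[[-456,-585,0],[0,0,100],1],[[-456,-585,0],[0,0,100],1],[[-456,-585,0],[0,0,100],1],[[-456,-585,0],[0,0,100],1],[[-456,-585,0],[0,0,100],1],[[-456,-585,0],[0,0,100],1],[[-456,-585,0],[0,0,100],1]]' 20
python3 - <<'E'
from h import *
np.set_printoptions(precision=4,suppress=True)
o=readout.get_obs(); print(o["q"],o["joint_vel"])
p=viewer.read_camera("wrist"); save(p,"w1"); print(p["tool_from_camera"],p["fx"],p["cx"],p["cy"])
E
```

```text
t: 2.77
eef_pos: [0.4467, -0.1309, 0.232]
tool_rot: [0.001, 0.896, 0.445, 0.0]
contact_force: [-0.2, 1.0, 0.4]
gripper_width: -0.003
[-0.4872  0.1344  0.7083  2.0733 -0.1042  0.9665 -0.3733] [-0.0584  0.0001 -0.0914  0.008  -0.0198  0.0064 -0.1255]
[[-0.0001 -0.9546 -0.2978  0.0769]
 [ 1.     -0.     -0.0002  0.0001]
 [ 0.0002 -0.2978  0.9546 -0.1422]
 [ 0.      0.      0.      1.    ]] 296.291127306489 318.42511211823154 200.26460547326442
```

View pics/w1.png

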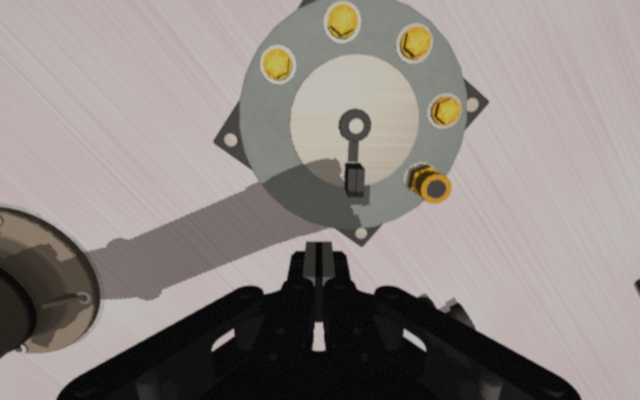

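The wrist view shows the hub at (355,125), the tab at (355,172) pointing down in the image, the valve top at (436,188), and the closed fingertips at (318,245), left of the tab. A push to image right (+tool y) takes the tab to the valve.

```bash
cat >> h.py <<'E'
from scipy.spatial.transform import Rotation as Ro
def wray(p,o,u,v,z):
    w=np.array(o["tool_rot"],float); R=Ro.from_quat(w[[1,2,3,0]]).as_matrix(); T=np.array(p["tool_from_camera"])
    c=R@T[:3,3]+o["eef_pos"]; d=R@T[:3,:3]@np.array([(u-p["cx"])/p["fx"],(v-p["cy"])/p["fy"],1])
    return c+d*(z-c[2])/d[2]
def ang(q,c): d=np.array(q[:2])-c[:2]; return round(np.linalg.norm(d),4),round(np.degrees(np.arctan2(d[1],d[0])),1)
E
python3 - <<'E'
from h import *
np.set_printoptions(precision=4,suppress=True)
o=readout.get_obs();p=viewer.read_camera("wrist"); print(o["eef_pos"])
c=wray(p,o,355,125,.083); print("hub",c)
pts=np.array([[278,64],[343,20],[416,43],[446,111]],float)
P=np.array([wray(p,o,u,v,.067)[:2] for u,v in pts])
f=least_squares(lambda s:(np.c_[s[0]+.095*np.cos(s[2]+np.radians([90,45,0,-45])),s[1]+.095*np.sin(s[2]+np.radians([90,45,0,-45]))]-P).ravel(),[.51,-.1,.27])
print("sel",f.x,np.degrees(f.x[2]),f.fun); c=f.x
print("tab top",ang(wray(p,o,355,165,.101),c),ang(wray(p,o,355,180,.101),c),"valve",ang(wray(p,o,436,188,.103),c))
for d in viewer.outline_of(p,"tab_mid")[:2]: print(d["score"],d["rect"])
E
```

```text
[ 0.4473 -0.1275  0.2317]
hub [ 0.5122 -0.0998  0.083 ]
sel [ 0.5111 -0.1011  0.2763] 15.833139235746787 [-0.002   0.0018 -0.0004  0.0007  0.0014 -0.0001  0.001  -0.0024]
tab top (np.float64(0.0335), np.float64(-128.3)) (np.float64(0.0478), np.float64(-127.3)) valve (np.float64(0.0942), np.float64(-72.8))
0.89 [356.6, 128.8, 126.5, 143.4]
```

```bash
python3 -m handwheel '[[[3,0,40],[0,0,0],1],[[3,0,80],[0,0,0],1],[[3,0,110],[0,0,0],1],[[3,0,130],[0,0,0],1],[[3,0,145],[0,0,0],1],[[3,0,153],[0,0,0],1],[[3,0,153],[0,0,0],1],[[3,0,153],[0,0,0],1]]'
python3 - <<'E'
from h import *
o=readout.get_obs();p=viewer.read_camera("wrist"); save(p,"w2"); print(o["eef_pos"],o["tool_rot"],o["contact_force"])
E
```

```text
t: 3.58
eef_pos: [0.4501, -0.1207, 0.0785]
tool_rot: [-0.0, 0.893, 0.45, -0.0]
contact_force: [0.6, 0.2, 0.8]
gripper_width: -0.002
[ 0.4501054  -0.12072398  0.07849345] [-1.76182093e-04  8.93168729e-01  4.49721680e-01 -6.87972247e-06] [0.6147766  0.16310095 0.76174168]
```

View pics/w2.png

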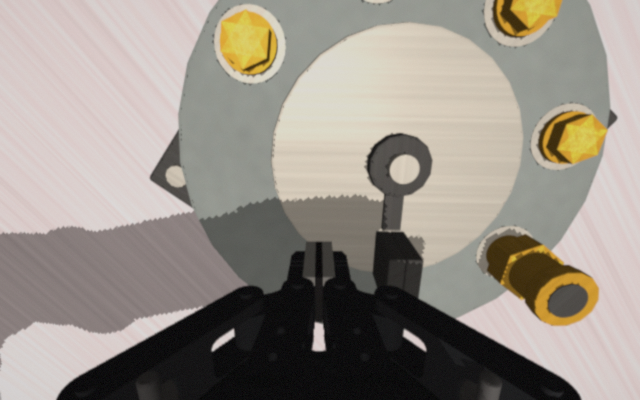

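The shut fingers stand left of the tab (tips near (318,260), tab near (398,262)), clear of the hub. I'll push along an arc about the axis, 40° first.

```bash
python3 -m handwheel '[[[-1,6,0],[0,0,0],1],[[-2,12,0],[0,0,0],1],[[-2,18,0],[0,0,0],1],[[-4,22,0],[0,0,-5],1],[[-5,27,0],[0,0,-10],1],[[-6,32,0],[0,0,-15],1],[[-6.5,36,0],[0,0,-20],1],[[-6.5,41,0],[0,0,-25],1],[[-6,46,0],[0,0,-30],1],[[-5.5,51,0],[0,0,-35],1],[[-4.5,55,0],[0,0,-40],1],[[-4.5,55,0],[0,0,-40],1],[[-4.5,55,0],[0,0,-40],1]]'
python3 - <<'E'
from h import *
o=readout.get_obs();p=viewer.read_camera("wrist"); save(p,"w3"); print(o["eef_pos"],o["tool_rot"],o["contact_force"])
E
```

```text
t: 4.72
eef_pos: [0.4918, -0.1586, 0.0786]
tool_rot: [0.0, 0.687, 0.726, 0.0]
contact_force: [0.2, -0.2, 0.3]
gripper_width: -0.001
[ 0.49175284 -0.15856349  0.07855799] [4.26209818e-04 6.87213074e-01 7.26455721e-01 3.08762751e-04] [ 0.20942287 -0.15276138  0.26671683]
```

View pics/w3.png

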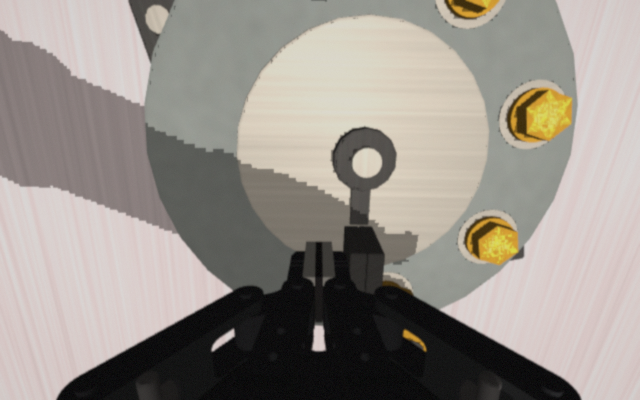

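```bash
python3 - <<'E'
from h import *
o=readout.get_obs();p=viewer.read_camera("wrist")
h=wray(p,o,367,162,.083); print("hub",h)
for c in(h[:2],np.array([.5108,-.1055])):
    print(ang(wray(p,o,362.5,228,.101),c),ang(wray(p,o,366,252,.101),c), "arm",ang(wray(p,o,360,205,.07),c))
t=viewer.read_camera("top"); s=cv2.resize(t["frame"][160:280,280:420],None,fx=5,fy=5,interpolation=2); save({"frame":s},"t3")
E
```

```text
hub [ 0.51189736 -0.10474324  0.083     ]
(np.float64(0.0261), np.float64(-94.6)) (np.float64(0.0375), np.float64(-89.1)) arm (np.float64(0.0255), np.float64(-87.8))
(np.float64(0.0252), np.float64(-92.3)) (np.float64(0.0367), np.float64(-87.3)) arm (np.float64(0.0248), np.float64(-85.2))
```

View pics/t3.png

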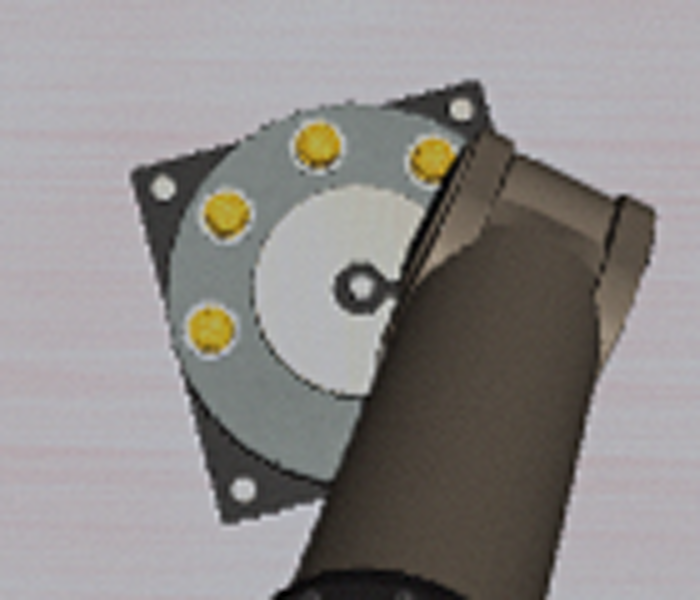

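The top view shows the tab's arm pointing right from the hub, at about -88° in world. That matches the wrist estimate and leaves about 13° to go.

```bash
python3 -m handwheel '[[[-1,2,0],[0,0,-2.5],1],[[-1.7,4.6,0],[0,0,-5],1],[[-2.3,6.5,0],[0,0,-7],1],[[-2.8,8.4,0],[0,0,-9],1],[[-3.2,10.3,0],[0,0,-11],1],[[-3.6,12.3,0],[0,0,-13],1],[[-3.6,12.3,0],[0,0,-13],1],[[-3.6,12.3,0],[0,0,-13],1],[[-3.6,12.3,0],[0,0,-13],1]]'
python3 -m handwheel '[[[0,-10,0],[0,0,0],1],[[0,-25,0],[0,0,0],1],[[0,-25,-30],[0,0,0],1],[[0,-25,-65],[0,0,0],1],[[0,-25,-105],[0,0,0],1],[[0,-25,-140],[0,0,0],1],[[0,-25,-150],[0,0,0],1],[[0,-25,-150],[0,0,0],1],[[0,-25,-150],[0,0,0],1],[[0,-25,-150],[0,0,0],1]]'
python3 - <<'E'
from h import *
o=readout.get_obs();p=viewer.read_camera("wrist"); save(p,"w4"); print(o["eef_pos"],o["tool_rot"],o["joint_vel"])
E
```

```text
t: 5.62
eef_pos: [0.5034, -0.1611, 0.0783]
tool_rot: [0.0, 0.6, 0.8, -0.0]
contact_force: [-2.4, -1.2, 1.5]
gripper_width: -0.0
t: 6.45
eef_pos: [0.4786, -0.1674, 0.2268]
tool_rot: [-0.001, 0.599, 0.801, -0.0]
contact_force: [-0.5, 0.0, -0.2]
gripper_width: 0.0
[ 0.47859237 -0.1673937   0.22680761] [-1.10458979e-03  5.99198057e-01  8.00599959e-01 -4.16663087e-04] [ 0.00316506  0.01674244 -0.00081772  0.00403352  0.00016655  0.00152242
 -0.00101684]
```

View pics/w4.png

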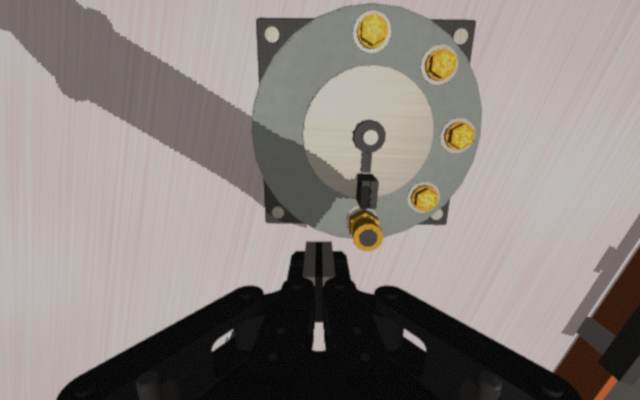

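The tab (367,188) now lies on the line from the hub (370,137) to the valve (367,235). I'll check it numerically.

```bash
python3 - <<'E'
from h import *
o=readout.get_obs();p=viewer.read_camera("wrist")
P=np.array([wray(p,o,u,v,.067)[:2] for u,v in[(373,30),(441,63),(460,135),(425,198)]])
f=least_squares(lambda s:(np.c_[s[0]+.095*np.cos(s[2]+np.radians([90,45,0,-45])),s[1]+.095*np.sin(s[2]+np.radians([90,45,0,-45]))]-P).ravel(),[.51,-.1,.27])
c=f.x; print(c,"valve outlet deg",np.degrees(c[2])-90)
print("tab",ang(wray(p,o,367.5,180,.101),c),ang(wray(p,o,368,195,.101),c),"arm",ang(wray(p,o,366,160,.072),c),"valve",ang(wray(p,o,368,237,.103),c))
t=viewer.read_camera("top"); s=cv2.resize(t["frame"][160:280,280:420],None,fx=5,fy=5,interpolation=2); save({"frame":s},"t4"); print(o["contact_force"])
E
```

```text
[ 0.50949717 -0.10526116  0.27793518] valve outlet deg -74.07548744639352
tab (np.float64(0.038), np.float64(-75.9)) (np.float64(0.0525), np.float64(-74.0)) arm (np.float64(0.0243), np.float64(-71.6)) valve (np.float64(0.0946), np.float64(-72.7))
[-0.00858175  0.42089083  0.30064666]
```

Tab and valve agree within about 2–3° against 8° allowed, and the hand is 0.15 m up and clear.

```bash
python3 -c "
from station import bot
print(bot.hand_in())"
```

```text
the job is handed in; nothing more can be done
None
```

I turned the dial about 53° counter-clockwise, and by my measurements the tab now points at the check valve. `hand_in` reports no verdict, so these checks are my own.

- **Push:** I pushed the tab's clockwise side with the outside of the shut fingers, 40° first and then 13° after a look. I then backed off and lifted the hand about 0.15 m clear. It took roughly 7 s of the 48 s allowed.
- **Aim:** In the last wrist picture the tab is at about -74° to -76° in the world frame. The valve is at -72.7° seen directly, or -74.1° fitted from the four plugs. That is about 2–3° of error at most, against the 8° allowed.
- **Disagreements:** A point on the narrow arm between hub and tab read -71.6°, about 3° from the tab itself. I put that down to picking pixels by hand and to calibration. I saved a final top picture but did not view it.
- **Clear of contact:** The force reading was near zero with the hand lifted, and the arm was nearly still.
- **Loose fittings:** The hand stayed well away from the tee, nut and cap, but I did not measure their positions again at the end.

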